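# Load the setter's carry caddy and hold it up level

### The job

Pack the tall wooden punch block and the tall paste jar into the carry caddy, standing upright on its floor, one in the empty outer space at each end (either way round), beside the short tins that stay in it. Then take the caddy by its handle, lift it without tipping it at least 10 cm off the bench, and finish while still holding it there, steady and level, for a colleague to take. Leave everything else on the bench where it is.

Things in the scene. Friction and masses are not known exactly. Their poses are not given: they have to be found in the camera images.
- caddy: open plywood carry caddy, loose, 350 g (750 loaded): 72 (x) x 218 (y) outside, walls 40 high, 6 thick, floor 6 thick; origin at the centre of its underside, z up. An upright handle frame, 14 thick (y), 60 wide (x), 130 high, crosses its middle; the bay on each side is 60 (x) x 96 (y, 7 to 103 off the middle) inside. A short tin stands in each next to the handle; the outer half is empty
- caddy_grip (a point): centre of the handle's wooden top bar, axes as the caddy, 119 above its underside; the bar is flat-sided, 60 long in x, 14 thick in y, its top and bottom 130 and 108 above the caddy's underside; pinch it from above along the caddy's y
- left_place (a point): middle of the empty space at the caddy's +y end, on the inner floor (6 above the underside), 78.5 from the caddy's middle; the space is about 49 (y) x 60 (x)
- right_place (a point): the same at its -y end
- left_tin: short round metal tin, 44 across, 40 high, loose in the caddy's +y bay next to the handle; origin at the centre of its underside
- right_tin: the same in the -y bay
- punch_block: upright dark hardwood block with small steel punch ends flush in its top, 50 (its x) x 40 (its y) x 80 high, about 140 g, standing on the bench on one side of the caddy; origin at the centre of its underside. It fits an empty space only with its 50 side along the caddy's x
- paste_jar: upright round white jar with a black lid of the same width, 42 across, 80 high, about 160 g, standing on the bench on the other side of the caddy; origin at the centre of its underside
- spare_tin: one more short round metal tin like those in the caddy, 44 across, 40 high, standing on the bench (bystander); origin at the centre of its underside
- bench_plate: flat square steel plate 65 x 65 x 18 high (bystander); origin at the centre of its underside
- hammer: hammer lying on the bench (bystander); origin under its middle
- bur_stand: low wooden stand 60 x 110 x 30 high with thin steel burs rising to 67 (bystander); origin at the centre of its underside
- spray: clear bottle with a white cap, 48 across, 130 high (bystander); origin at the centre of its underside
- ring_dish: white dish with gold rings, 84 across, 15 high (bystander); origin at the centre of its underside
- file: flat hand file with a wooden handle, about 280 long, lying on the bench (bystander); origin where handle and blade meet
There are look-alikes about, which are no part of the job. What is shaped like the paste_jar but green or pink is not meant.

How it is judged:
On the way, in this order (a step that is already met when the one before it is completed fails the run):
1. block and jar stand in the two outer spaces of the caddy, let go, caddy still on the bench (z of punch_block in the frame of caddy between 0 and 0.012 m and x of punch_block in the frame of caddy between -0.012 and 0.012 m and angle between the z axis of each of punch_block, paste_jar and the z axis of caddy, either way round below 0.12 rad and (y of punch_block in the frame of caddy between 0.06 and 0.09 m or y of punch_block in the frame of caddy between -0.09 and -0.06 m) and z of paste_jar in the frame of caddy between 0 and 0.012 m and x of paste_jar in the frame of caddy between -0.012 and 0.012 m and (y of paste_jar in the frame of caddy between 0.06 and 0.09 m or y of paste_jar in the frame of caddy between -0.09 and -0.06 m) and z of each of left_tin, right_tin in the frame of caddy below 0.015 m and distance between each of left_tin, right_tin and caddy below 0.06 m and contact force between the fingers and punch_block below 0.2 N and contact force between the fingers and paste_jar below 0.2 N and height (world z) of caddy below 0.01 m), for 0.2 s.
2. the loaded caddy is held by its handle, level, steady and at least 10 cm up (z of punch_block in the frame of caddy between 0 and 0.012 m and x of punch_block in the frame of caddy between -0.012 and 0.012 m and angle between the z axis of each of punch_block, paste_jar and the z axis of caddy, either way round below 0.12 rad and (y of punch_block in the frame of caddy between 0.06 and 0.09 m or y of punch_block in the frame of caddy between -0.09 and -0.06 m) and z of paste_jar in the frame of caddy between 0 and 0.012 m and x of paste_jar in the frame of caddy between -0.012 and 0.012 m and (y of paste_jar in the frame of caddy between 0.06 and 0.09 m or y of paste_jar in the frame of caddy between -0.09 and -0.06 m) and z of each of left_tin, right_tin in the frame of caddy below 0.015 m and distance between each of left_tin, right_tin and caddy below 0.06 m and contact force between the fingers and punch_block below 0.2 N and contact force between the fingers and paste_jar below 0.2 N and height (world z) of caddy above 0.095 m and angle between caddy's own z axis and vertical below 0.1 rad and linear speed of caddy below 0.03 m/s and angular speed of caddy below 0.2 rad/s and contact force between the fingers and caddy above 2 N and distance between the grasp point and caddy_grip below 0.035 m and contact force between caddy and spare_tin below 0.1 N and contact force between caddy and bench_plate below 0.1 N and contact force between caddy and hammer below 0.1 N and contact force between caddy and bur_stand below 0.1 N and contact force between caddy and spray below 0.1 N and contact force between caddy and ring_dish below 0.1 N and contact force between caddy and file below 0.1 N), for 0.5 s.
At the end, for the whole second after the job is handed in: Caddy held by its handle bar (TCP within 35 mm of it), underside over 95 mm up, level within 0.10 rad, still, touching no bystander; block and jar let go, on its floor, upright within 0.12 rad, 60 to 90 mm from its middle, within 12 mm of its centreline, one at each end; both tins in it (all of step 2); the arm keeps its last pose, push and grip.
It fails at once if the caddy is tipped by more than 0.35 rad (angle between caddy's own z axis and vertical above 0.35 rad).
It fails at once if a bystander on the bench is moved more than 30 mm (distance of any of spare_tin, bench_plate, hammer, bur_stand, spray, ring_dish, file from where it was at the start of the episode above 0.03 m).
It also fails if it takes over 69 s, if anything falls off the work surface, if the arm or the gripper's body presses on something with over 40 N, if the wrist force passes 120 N, or if a joint passes its speed limit or range.

### The arm

A 7-joint arm with a two-finger parallel gripper is mounted at the origin on the work surface. World frame = base frame: x ahead of the robot, y to its left, z up, the work surface at z = 0. Lengths are in m, angles in rad, forces in N, time in s.
With the tool pointing down it reaches from about 0.4 to 0.925 m from the base axis. Payload 4.1 kg.
Tool frame: the origin (TCP) lies between the finger pads, 19 mm behind the fingertips; this is the grasp point; z points along the fingers, y is the line along which they close (so a half turn about z gives the same grasp; the last joint's range is limited). The gripper opens to 85 mm and grips with 20 to 120 N. Pads are 22 mm wide; open, the fingers measure 114 mm over their backs; the gripper's body (76 mm by 85 mm) begins 54 mm behind the grasp point. The pads swing forward as they close: fully open they stand 13 mm farther back than shut.
Start: joints at [1.184, 0.398, 0.045, 1.537, -0.019, 1.207, -0.051], TCP at [0.185, -0.623, 0.25] pointing down, gripper open.
Joint ranges: [-2.82, 2.82], [-0.49, 2.23], [-1.37, 1.46], [0, 2.46], [-1.36, 4.5], [0.23, 2], [-2.94, 2.94]. Speed limits (rad/s): [2.57, 2.57, 3.14, 3.14, 3.14, 3.14, 3.14].

### API

Orientations are given as [roll, pitch, yaw] about the fixed x, y, z axes, in that order (R = Rz(yaw) Ry(pitch) Rx(roll)).
In Python, from bench import * gives the robot as it stands.
- The arm moves only by the tool move_arm, never from a script. Its argument "motion" is a list of rows, each an object of numbers: "x", "y", "z": the shift along the tool's x, y, z normalised to -1 to 1, where 1 is 0.1 m; "ax", "ay", "az": the turn, a rotation vector about the tool's x, y, z normalised to -1 to 1, where 1 is 180 degrees; "gripper": the opening, from -1 (shut) to 1 (fully open). In form: [{"x": .., "y": .., "z": .., "ax": .., "ay": .., "az": .., "gripper": ..}, ...]. A call has 1 to 12 rows; each row is the pose to reach, as a shift and turn from the pose commanded when the call began, along the tool's axes at that moment, turning the shorter way round; what a row does not reach only later rows make up. A row lasts 1/12 s, in which the tool goes at most 41.7 mm and 7.16 degrees, less where a joint would pass 70% of its speed; a pose out of reach is approached as far as the arm can. A call with a number of a shift or a turn outside -1 to 1 is refused whole. A call with a gripper value outside its range is refused whole. The fingers move at their own pace and stop on an object; "squeeze" is the grip in N (left out, the last holds). Time passes only in rows, so rows that repeat a pose let the fingers close. It gives the time, the measured TCP pose, the force, the opening and the grip force at its end, in the units of the state.
- observe(): the state, without advancing time (a new reading comes with each control period).
- snapshot(name): name is "side" or "top" or "wrist"; returns the picture (400x640x3 uint8, red, green, blue); there is no depth.
- calibration(name): a dict with "camera_matrix" (3x3 intrinsics, pixels), "R" (3x3) and "t" (3): a world point X has camera coordinates R X + t; the wrist camera has in their place "tool_from_camera" (4x4, takes a point from camera to tool coordinates, whose origin is the TCP and whose axes are the flange's). Camera axes: x right, y down, z forward; pixel columns grow to the right and rows downward; lengths in m; the calibration is good to about 2 mm. A picture is of the moment at which its call begins: read the wrist's pose just before it. calibration takes no time and is no camera call.
- hand_in(): hands the job in; it is judged then, once.
The state is a dict: "clock": time; "joint_positions": joint angles; "joint_velocities": joint speeds; "joint_efforts": joint torques, N m; "position": TCP position; "tcp_rot": TCP orientation; "ft_force": force on the tool from outside, world axes, zero at the start; "torque": the same for the moment, N m; "grip_width": finger opening in m; "finger_force": force on a finger pad.
Only numpy, scipy, OpenCV 4.12 (cv2) and the standard library are available. Lean on these libraries where they do the work, as an engineer would, in place of code of your own. Each camera call takes 0.05 s, during which the arm holds its last target. There are 200 camera calls.

## Working session

There is one attempt and no reset: what is moved stays moved. The work goes in short steps, Python scripts to look and compute and a tool call to move; the robot and the scene stay as the last step left them, time stands still between calls to the robot, and variables do not carry over. Pictures are saved under pics/ and viewed, at most 10 in all, crops included, and the job is handed in when it is done.

Besides the shell and the picture viewer there is one more tool, called after "Emit:" as a command line: name --argument value ..., lists and objects as JSON in quotes. move_arm: Moves the arm, as the interface text tells. Scaled input: -1 to 1 covers 0.1 m each way for a shift and 180 degrees each way for a turn. Its arguments: {"type":"object","properties":{"motion":{"type":"array","items":{"type":"object","properties":{"x":{"type":"number"},"y":{"type":"number"},"z":{"type":"number"},"ax":{"type":"number"},"ay":{"type":"number"},"az":{"type":"number"},"gripper":{"type":"number"}}}},"squeeze":{"type":"number"}},"required":["motion"]}

```bash
mkdir -p pics; python3 - <<'E'
from bench import *
import cv2
for n in ("top","side"):
    im=snapshot(n); cv2.imwrite(f"pics/{n}0.png",im[:,:,::-1])
    c=calibration(n); print(n,c)
print(calibration("wrist")); print(observe())
E
```

```text
top {'camera_matrix': array([[365.19850722,   0.        , 323.95988196],
       [  0.        , 365.19850722, 195.79535205],
       [  0.        ,   0.        ,   1.        ]]), 'R': array([[ 0.0042544 , -0.99998884,  0.00205508],
       [-0.99486591, -0.00444038, -0.10110438],
       [ 0.10111238, -0.00161439, -0.9948737 ]]), 't': array([-0.04633463,  0.5240196 ,  1.0254802 ])}
side {'camera_matrix': array([[507.5021568 ,   0.        , 322.9003233 ],
       [  0.        , 507.5021568 , 203.23288217],
       [  0.        ,   0.        ,   1.        ]]), 'R': array([[-0.72682103, -0.68679357, -0.00676614],
       [-0.4196417 ,  0.45185471, -0.78722815],
       [ 0.54372054, -0.56933463, -0.61662473]]), 't': array([0.35605199, 0.29662513, 1.1062808 ])}
{'camera_matrix': array([[334.72054098,   0.        , 318.33704419],
       [  0.        , 334.72054098, 202.40526028],
       [  0.        ,   0.        ,   1.        ]]), 'tool_from_camera': array([[ 2.61687205e-04, -9.52422203e-01, -3.04781689e-01,
         7.79119885e-02],
       [ 9.99999876e-01,  3.78468913e-04, -3.24084507e-04,
   
[... 247 characters left out ...]
,  0.3990849 ,  0.04502908,  1.53775521, -0.01869328,
        1.20692102, -0.05070282]), 'joint_velocities': array([-7.24109441e-05, -3.07738088e-03,  1.08422272e-03, -4.19844919e-03,
        1.07367596e-03,  2.92923267e-04, -4.11611840e-04]), 'joint_efforts': array([ 2.56551197e-03, -4.76264298e+01,  1.36962399e+00, -2.54951423e+01,
        1.19054300e-02,  4.97096364e-03, -3.33767531e-06]), 'position': array([ 0.18437021, -0.62273688,  0.24908806]), 'tcp_rot': array([-3.13984973e+00,  1.23109682e-04,  2.87915799e-01]), 'ft_force': array([-0.85776548,  0.12960134, -0.54785983]), 'torque': array([-0.00543628,  0.00759231,  0.00885381]), 'finger_force': 0.0, 'grip_width': 0.08509670873758216}
```

View pics/top0.png

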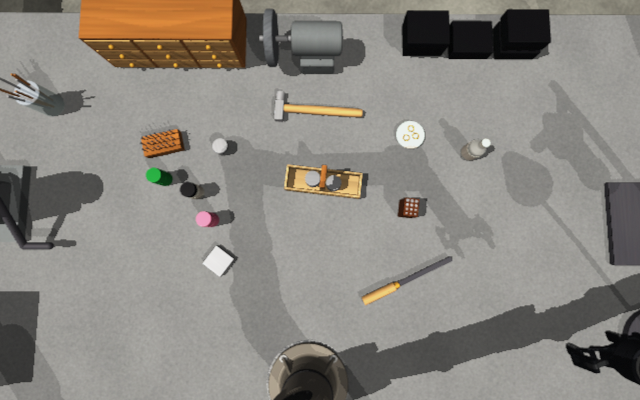

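View pics/side0.png

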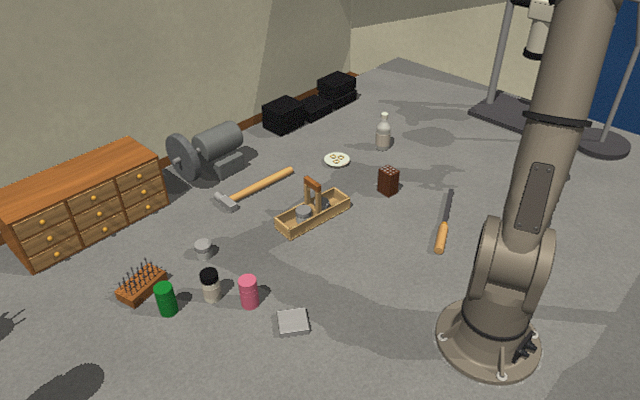

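The top view shows the caddy at about (324,181), the block at (409,207) and the black-lidded jar at (190,190). The green and pink jars stand either side of that jar. The side view agrees. I'll enlarge.

```bash
python3 - <<'E'
import cv2,numpy as np
im=cv2.imread("pics/top0.png")
out=np.zeros((600,800,3),np.uint8)
out[:350]=cv2.resize(im[155:225,275:435],None,fx=5,fy=5,interpolation=cv2.INTER_CUBIC)
out[350:600,:500]=cv2.resize(im[170:220,140:240],None,fx=5,fy=5,interpolation=cv2.INTER_CUBIC)
cv2.imwrite("pics/crop1.png",out)
E
```

```text
(no output)
```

View pics/crop1.png

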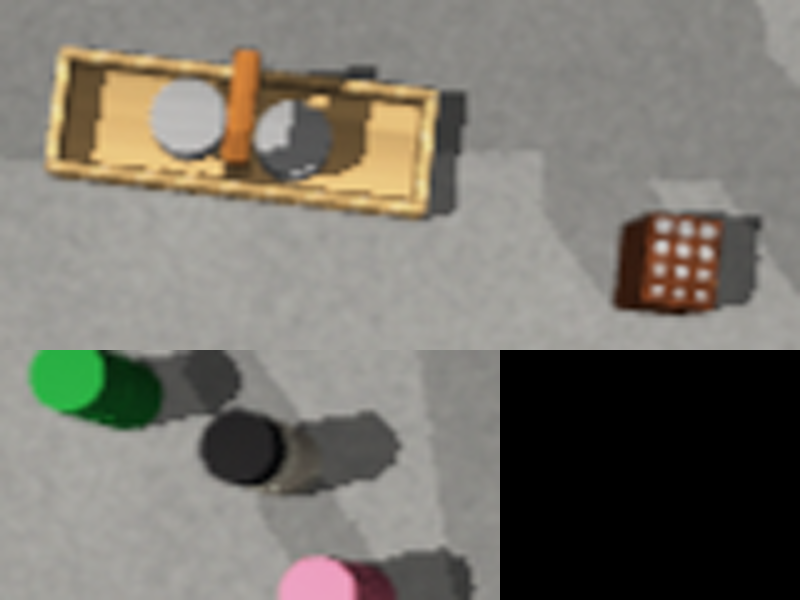

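```bash
cat >h.py <<'E'
import numpy as np
from bench import *
def ray(name,px,z,state=None):
    c=calibration(name);d=np.linalg.solve(c["camera_matrix"],[px[0],px[1],1.])
    if name=="wrist":
        from scipy.spatial.transform import Rotation as Ro
        T=c["tool_from_camera"];R=Ro.from_euler("xyz",state["tcp_rot"]).as_matrix()
        o=state["position"]+R@T[:3,3];d=R@T[:3,:3]@d
    else:
        o=-c["R"].T@c["t"];d=c["R"].T@d
    return o+d*(z-o[2])/d[2]
E
python3 - <<'E'
from h import *
def A(l,z): return np.array([ray("top",(275+(x-2)/5,155+(y-2)/5),z)[:2] for x,y in l])
def rep(n,p):
    print(n,p.round(4).tolist(),"c",p.mean(0).round(4),"sides",[round(float(np.linalg.norm(p[i]-p[i-1])),4) for i in range(len(p))],
     "ang",[round(float(np.degrees(np.arctan2(*(p[i]-p[i-1])[::-1]))),1) for i in range(len(p))])
rep("caddy",A([(62,48),(438,90),(428,217),(46,176)],.04))
rep("bar",A([(246,50),(237,162)],.13))
rep("block",A([(655,214),(722,217),(716,310),(640,306)],.08))
print("jar",ray("top",(188.6-.4,189.4-.4),.08)); 
for n,p,z in (("green",(140+13.6,170+5.4),.08),("pink",(140+64,170+45),.08),("sparetin",(220,145),.04),("plate",(219,260),.018),("dish",(410,134),.015),("spraycap",(486,143),.13),("filetip",(451,258),.01),("fileh",(363,300),.01)): print(n,ray("top",p,z).round(3))
E
```

```text
caddy [[0.6135, 0.0624], [0.5901, -0.1532], [0.517, -0.1471], [0.5395, 0.0704]] c [ 0.565  -0.0419] sides [0.0744, 0.2169, 0.0733, 0.2187] ang [-6.2, -96.2, 175.2, 84.1]
bar [[0.5958, -0.0431], [0.5367, -0.0387]] c [ 0.5663 -0.0409] sides [0.0593, 0.0593] ang [-4.3, 175.7]
block [[0.5154, -0.2672], [0.5139, -0.3038], [0.4631, -0.2994], [0.4651, -0.2581]] c [ 0.4893 -0.2821] sides [0.0511, 0.0366, 0.051, 0.0414] ang [-10.2, -92.3, 175.1, 87.2]
jar [0.53582591 0.32768473 0.08      ]
green [0.573 0.424 0.08 ]
pink [0.465 0.282 0.08 ]
sparetin [0.669 0.256 0.04 ]
plate [0.34  0.254 0.018]
dish [ 0.711 -0.298  0.015]
spraycap [ 0.656 -0.471  0.13 ]
filetip [ 0.348 -0.411  0.01 ]
fileh [ 0.228 -0.156  0.01 ]
```

Emit:
move_arm --motion '[{"x": 0.8, "y": -0.5, "z": 0.25, "az": 0.124, "gripper": 1}, {"x": 0.8, "y": -0.5, "z": 0.25, "az": 0.124, "gripper": 1}, {"x": 0.8, "y": -0.5, "z": 0.25, "az": 0.124, "gripper": 1}, {"x": 0.8, "y": -0.5, "z": 0.25, "az": 0.124, "gripper": 1}, {"x": 0.8, "y": -0.5, "z": 0.25, "az": 0.124, "gripper": 1}]' --squeeze 40

```text
invalid input at $.motion[0]: expected keys x, y, z, ax, ay, az, gripper
```

Emit:
move_arm --motion '[{"x": 0.713, "y": -0.977, "z": 0.1, "gripper": 1}, {"x": 0.713, "y": -0.977, "z": 0.1, "gripper": 1}, {"x": 0.713, "y": -0.977, "z": 0.1, "gripper": 1}, {"x": 0.713, "y": -0.977, "z": 0.1, "gripper": 1}]'

```text
invalid input at $.motion[0]: expected keys x, y, z, ax, ay, az, gripper
```

Emit:
move_arm --motion '[{"x": 0.713, "y": -0.977, "z": 0.1, "gripper": 1}, {"x": 0.713, "y": -0.977, "z": 0.1, "gripper": 1}, {"x": 0.713, "y": -0.977, "z": 0.1, "gripper": 1}, {"x": 0.713, "y": -0.977, "z": 0.1, "gripper": 1}]'

```text
invalid input at $.motion[0]: expected keys x, y, z, ax, ay, az, gripper
```

Emit:
move_arm --motion '[{"x": 0.713, "y": -0.977, "z": 0.05, "gripper": 1}, {"x": 0.713, "y": -0.977, "z": 0.05, "gripper": 1}, {"x": 0.713, "y": -0.977, "z": 0.05, "gripper": 1}, {"x": 0.713, "y": -0.977, "z": 0.05, "gripper": 1}, {"x": 0.713, "y": -0.977, "z": 0.05, "gripper": 1}, {"x": 0.713, "y": -0.977, "z": 0.05, "gripper": 1}]'

```text
invalid input at $.motion[0]: expected keys x, y, z, ax, ay, az, gripper
```

```bash
python3 - <<'E'
from h import *
import cv2
s=observe(); print(s["clock"],s["position"],s["tcp_rot"])
im=snapshot("wrist")[:,:,::-1]; cv2.imwrite("pics/w1.png",im)
E
```

```text
0.1 [ 0.18437021 -0.62273688  0.24908806] [-3.13984973e+00  1.23109682e-04  2.87915799e-01]
```

View pics/w1.png

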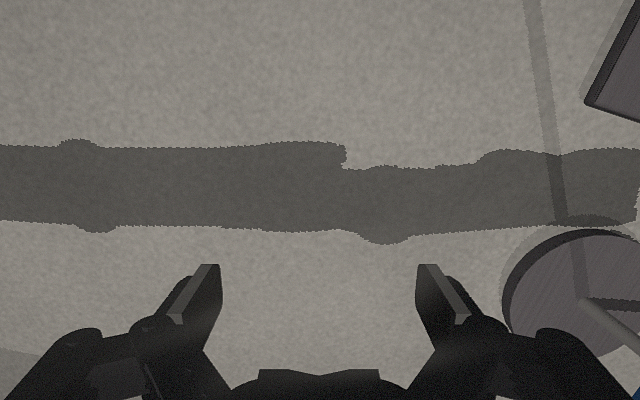

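All the keys are required, so the moves were refused and nothing moved. The picture shows only bare bench, with the fingertips near (215,265) and (425,265).

Emit:
move_arm --motion '[{"x": 0.8, "y": -0.5, "z": 0.25, "ax": 0, "ay": 0, "az": 0.124, "gripper": 1}, {"x": 0.8, "y": -0.5, "z": 0.25, "ax": 0, "ay": 0, "az": 0.124, "gripper": 1}, {"x": 0.8, "y": -0.5, "z": 0.25, "ax": 0, "ay": 0, "az": 0.124, "gripper": 1}, {"x": 0.8, "y": -0.5, "z": 0.25, "ax": 0, "ay": 0, "az": 0.124, "gripper": 1}, {"x": 0.8, "y": -0.5, "z": 0.25, "ax": 0, "ay": 0, "az": 0.124, "gripper": 1}]' --squeeze 40

```text
clock: 0.57
position: [0.2477, -0.5519, 0.2247]
tcp_rot: [-3.141, 0.001, -0.098]
ft_force: [-0.5, -0.4, -0.8]
grip_width: 0.0853
finger_force: 0.0
```

Emit:
move_arm --motion '[{"x": 0.713, "y": -0.977, "z": 0.1, "ax": 0, "ay": 0, "az": 0, "gripper": 1}, {"x": 0.713, "y": -0.977, "z": 0.1, "ax": 0, "ay": 0, "az": 0, "gripper": 1}, {"x": 0.713, "y": -0.977, "z": 0.1, "ax": 0, "ay": 0, "az": 0, "gripper": 1}, {"x": 0.713, "y": -0.977, "z": 0.1, "ax": 0, "ay": 0, "az": 0, "gripper": 1}]'

```text
clock: 0.9
position: [0.3339, -0.457, 0.2147]
tcp_rot: [-3.137, -0.003, -0.091]
ft_force: [-0.2, 0.3, 0.8]
grip_width: 0.0856
finger_force: 0.0
```

Emit:
move_arm --motion '[{"x": 0.713, "y": -0.977, "z": 0.1, "ax": 0, "ay": 0, "az": 0, "gripper": 1}, {"x": 0.713, "y": -0.977, "z": 0.1, "ax": 0, "ay": 0, "az": 0, "gripper": 1}, {"x": 0.713, "y": -0.977, "z": 0.1, "ax": 0, "ay": 0, "az": 0, "gripper": 1}, {"x": 0.713, "y": -0.977, "z": 0.1, "ax": 0, "ay": 0, "az": 0, "gripper": 1}]'

```text
clock: 1.23
position: [0.4146, -0.3668, 0.2049]
tcp_rot: [-3.138, -0.003, -0.09]
ft_force: [1.0, 1.5, 0.1]
grip_width: 0.0853
finger_force: 0.0
```

Emit:
move_arm --motion '[{"x": 0.713, "y": -0.977, "z": 0.05, "ax": 0, "ay": 0, "az": 0, "gripper": 1}, {"x": 0.713, "y": -0.977, "z": 0.05, "ax": 0, "ay": 0, "az": 0, "gripper": 1}, {"x": 0.713, "y": -0.977, "z": 0.05, "ax": 0, "ay": 0, "az": 0, "gripper": 1}, {"x": 0.713, "y": -0.977, "z": 0.05, "ax": 0, "ay": 0, "az": 0, "gripper": 1}, {"x": 0.713, "y": -0.977, "z": 0.05, "ax": 0, "ay": 0, "az": 0, "gripper": 1}, {"x": 0.713, "y": -0.977, "z": 0.05, "ax": 0, "ay": 0, "az": 0, "gripper": 1}]'

```text
clock: 1.73
position: [0.4887, -0.2852, 0.2002]
tcp_rot: [3.14, 0.0, -0.103]
ft_force: [0.3, -0.3, 0.4]
grip_width: 0.0853
finger_force: 0.0
```

```bash
python3 - <<'E'
from h import *
import cv2
s=observe(); print(s["clock"],s["position"],s["tcp_rot"])
im=snapshot("wrist")[:,:,::-1]; cv2.imwrite("pics/w2.png",im)
E
```

```text
1.7333 [ 0.48874451 -0.28518528  0.20016957] [ 3.13987642e+00  2.92505678e-04 -1.03116368e-01]
```

View pics/w2.png

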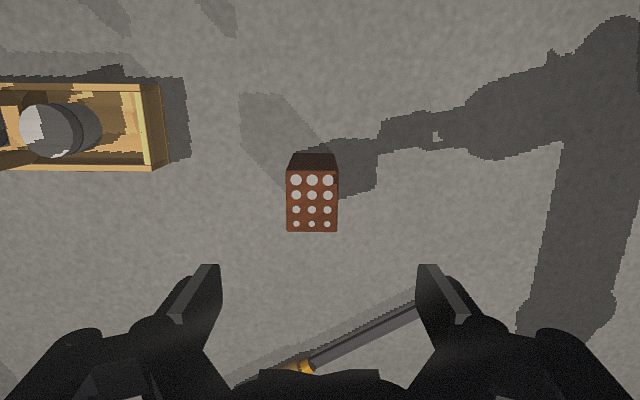

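The wrist view shows the block top at (286..338, 170..233), square to the gripper. The caddy's right end has its rim corners near (160,83) and (168,171), and the right tin's top is near (48,130).

```bash
python3 - <<'E'
from h import *
s=observe()
P=lambda u,v,z:ray("wrist",(u,v),z,s)[:2]
b=np.array([P(286,170,.08),P(338,170,.08),P(338,233,.08),P(286,233,.08)])
print("block",b.round(4).tolist(),b.mean(0))
r=np.array([P(160,83,.04),P(168,171,.04)]);print("rim",r,np.linalg.norm(r[0]-r[1]))
c=np.array([.565,-.042]);
for yaw in (-.101,):
    R=np.array([[np.cos(yaw),-np.sin(yaw)],[np.sin(yaw),np.cos(yaw)]])
    print("end mid in caddy frame",(r.mean(0)-c)@R)
    print("right tin wrist",(P(48,130,.046)-c)@R)
    for n,q in(("L",(275+186/5,155+116/5)),("R",(275+290/5,155+136/5))): print(n,"tin top",(ray("top",q,.046)[:2]-c)@R)
d=np.array([*(b.mean(0)-s["position"][:2])])
print("tool shift", (d@R)*[1,-1])
E
```

```text
block [[0.5158, -0.2646], [0.5118, -0.3028], [0.4616, -0.2984], [0.4659, -0.2578]] [ 0.4887866 -0.280899 ]
rim [[ 0.58794976 -0.16955624]
 [ 0.5173292  -0.15870992]] 0.07144862534881774
end mid in caddy frame [ 1.69526674e-05 -1.22756960e-01]
right tin wrist [-0.00010036 -0.03116972]
L tin top [0.00412112 0.03218657]
R tin top [-0.00105927 -0.02776098]
tool shift [ 7.62836907e-05 -4.74295003e-03]
```

Emit:
move_arm --motion '[{"x": 0, "y": -0.045, "z": 0.7, "ax": 0, "ay": 0, "az": 0, "gripper": 1}, {"x": 0, "y": -0.045, "z": 0.7, "ax": 0, "ay": 0, "az": 0, "gripper": 1}, {"x": 0, "y": -0.045, "z": 0.7, "ax": 0, "ay": 0, "az": 0, "gripper": 1}]'

```text
clock: 2.03
position: [0.4846, -0.2785, 0.1248]
tcp_rot: [-3.139, 0.011, -0.105]
ft_force: [-1.5, 0.8, -0.1]
grip_width: 0.0855
finger_force: 0.0
```

Emit:
move_arm --motion '[{"x": 0, "y": 0, "z": 0.3, "ax": 0, "ay": 0, "az": 0, "gripper": 1}, {"x": 0, "y": 0, "z": 0.65, "ax": 0, "ay": 0, "az": 0, "gripper": 1}, {"x": 0, "y": 0, "z": 0.65, "ax": 0, "ay": 0, "az": 0, "gripper": 1}, {"x": 0, "y": 0, "z": 0.65, "ax": 0, "ay": 0, "az": 0, "gripper": 1}, {"x": 0, "y": 0, "z": 0.65, "ax": 0, "ay": 0, "az": 0, "gripper": -0.4}, {"x": 0, "y": 0, "z": 0.65, "ax": 0, "ay": 0, "az": 0, "gripper": -0.4}, {"x": 0, "y": 0, "z": 0.65, "ax": 0, "ay": 0, "az": 0, "gripper": -0.4}, {"x": 0, "y": 0, "z": 0.65, "ax": 0, "ay": 0, "az": 0, "gripper": -0.4}, {"x": 0, "y": 0, "z": 0.65, "ax": 0, "ay": 0, "az": 0, "gripper": -0.4}, {"x": 0, "y": 0, "z": 0.65, "ax": 0, "ay": 0, "az": 0, "gripper": -0.4}, {"x": 0, "y": 0, "z": 0.65, "ax": 0, "ay": 0, "az": 0, "gripper": -0.4}, {"x": 0, "y": 0, "z": 0.65, "ax": 0, "ay": 0, "az": 0, "gripper": -0.4}]'

```text
clock: 3.03
position: [0.4912, -0.2791, 0.0669]
tcp_rot: [3.14, -0.003, -0.102]
ft_force: [-1.7, -0.7, 7.0]
grip_width: 0.0395
finger_force: 41.3
```

Emit:
move_arm --motion '[{"x": 0, "y": 0, "z": -0.3, "ax": 0, "ay": 0, "az": 0, "gripper": -0.4}, {"x": 0, "y": 0, "z": -0.6, "ax": 0, "ay": 0, "az": 0, "gripper": -0.4}, {"x": 0, "y": 0, "z": -0.9, "ax": 0, "ay": 0, "az": 0, "gripper": -0.4}, {"x": 0, "y": 0, "z": -0.9, "ax": 0, "ay": 0, "az": 0, "gripper": -0.4}, {"x": 0, "y": 0, "z": -0.9, "ax": 0, "ay": 0, "az": 0, "gripper": -0.4}]'

```text
clock: 3.45
position: [0.4912, -0.2788, 0.1571]
tcp_rot: [3.14, -0.004, -0.102]
ft_force: [0.2, -0.1, -1.5]
grip_width: 0.0393
finger_force: 41.0
```

Emit:
move_arm --motion '[{"x": 0.08, "y": -0.28, "z": 0, "ax": 0, "ay": 0, "az": 0, "gripper": -0.4}, {"x": 0.16, "y": -0.55, "z": 0, "ax": 0, "ay": 0, "az": 0, "gripper": -0.4}, {"x": 0.25, "y": -0.83, "z": 0, "ax": 0, "ay": 0, "az": 0, "gripper": -0.4}, {"x": 0.25, "y": -0.83, "z": 0, "ax": 0, "ay": 0, "az": 0, "gripper": -0.4}]'

```text
clock: 3.78
position: [0.5251, -0.1901, 0.1534]
tcp_rot: [-3.136, 0.001, -0.092]
ft_force: [2.1, 0.8, -1.5]
grip_width: 0.0396
finger_force: 41.0
```

Emit:
move_arm --motion '[{"x": 0.08, "y": -0.28, "z": 0, "ax": 0, "ay": 0, "az": 0, "gripper": -0.4}, {"x": 0.16, "y": -0.55, "z": 0, "ax": 0, "ay": 0, "az": 0, "gripper": -0.4}, {"x": 0.25, "y": -0.82, "z": 0, "ax": 0, "ay": 0, "az": 0, "gripper": -0.4}, {"x": 0.25, "y": -0.82, "z": 0, "ax": 0, "ay": 0, "az": 0, "gripper": -0.4}, {"x": 0.25, "y": -0.82, "z": 0, "ax": 0, "ay": 0, "az": 0, "gripper": -0.4}, {"x": 0.25, "y": -0.82, "z": 0, "ax": 0, "ay": 0, "az": 0, "gripper": -0.4}]'

```text
clock: 4.28
position: [0.5553, -0.1197, 0.1536]
tcp_rot: [3.141, 0.003, -0.102]
ft_force: [-1.1, -0.1, -0.9]
grip_width: 0.0396
finger_force: 40.9
```

```bash
python3 - <<'E'
from h import *
import cv2
s=observe(); print(s["clock"],s["position"],s["tcp_rot"],s["grip_width"],s["finger_force"])
im=snapshot("wrist")[:,:,::-1]; t=snapshot("side")[:,:,::-1]
cv2.imwrite("pics/w3.png",cv2.resize(im[:,100:560],(800,int(400*800/460)))[:600])
cv2.imwrite("pics/s3.png",t)
E
```

```text
4.2833 [ 0.55529277 -0.11974002  0.15360793] [ 3.14087516e+00  3.01782864e-03 -1.01610450e-01] 0.03955270861756721 40.948641300201416
```

View pics/w3.png

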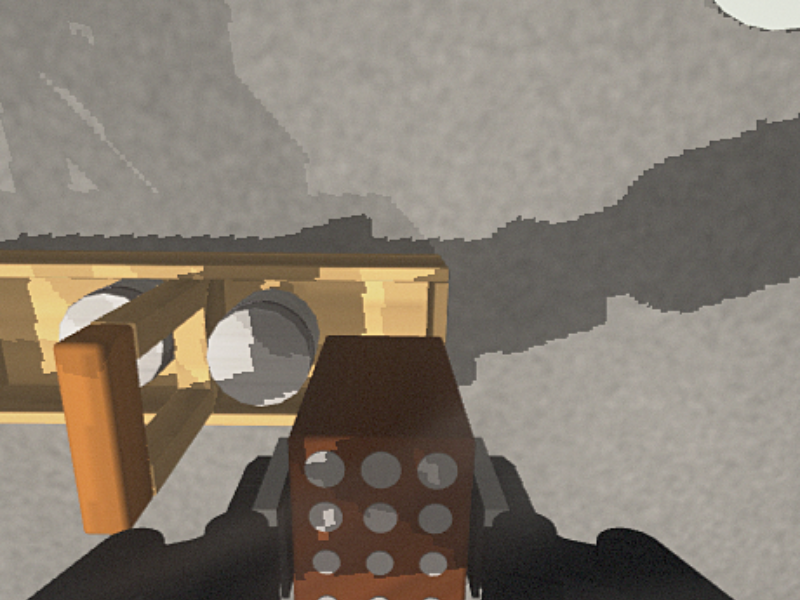

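The block is held upright. Its bottom far edge is at crop (327..449, 337), the rim's outer far-right corner is near (446,266), the near rim edge is at row 425, the right tin top is centred at (261,354), and the bar top spans (57..137, 330..532).

```bash
python3 - <<'E'
from h import *
s=observe(); yaw=-.102
R=np.array([[np.cos(yaw),-np.sin(yaw)],[np.sin(yaw),np.cos(yaw)]])
def P(u,v,z,f=.575): return (ray("wrist",(100+u*f,v*f),z,s)[:2])
c=np.array([.565,-.042])
def Q(*a): return ((P(*a)-c)@R).round(4)
zb=s["position"][2]-.065
print("TCP",((s["position"][:2]-c)@R).round(4))
print("blk bottom far edge",Q(327,337,zb),Q(449,337,zb), "blk top",Q(290,437,zb+.08),Q(470,437,zb+.08))
print("rim TR",Q(446,266,.04),"near edge",Q(280,426,.04))
print("tin",Q(261,354,.046),"tin right",Q(315,354,.046),"tin left",Q(208,354,.046))
print("bar",Q(60,343,.13),Q(133,327,.13),Q(85,532,.13),Q(130,530,.13))
E
```

```text
TCP [-0.0015 -0.0794]
blk bottom far edge [ 0.0215 -0.0617] [ 0.0214 -0.1026] blk top [ 0.0238 -0.0611] [ 0.0237 -0.0977]
rim TR [ 0.0371 -0.1065] near edge [-0.0342 -0.0349]
tin [ 0.0015 -0.0299] tin right [ 0.0014 -0.0524] tin left [ 0.0015 -0.0078]
bar [0.032  0.0048] [ 0.0363 -0.015 ] [-0.0261  0.0073] [-0.0254 -0.006 ]
```

Emit:
move_arm --motion '[{"x": 0.04, "y": -0.04, "z": 0, "ax": 0, "ay": 0, "az": 0, "gripper": -0.4}, {"x": 0.04, "y": -0.04, "z": 0, "ax": 0, "ay": 0, "az": 0, "gripper": -0.4}, {"x": 0.04, "y": -0.04, "z": 0, "ax": 0, "ay": 0, "az": 0, "gripper": -0.4}, {"x": 0.04, "y": -0.04, "z": 0.15, "ax": 0, "ay": 0, "az": 0, "gripper": -0.4}, {"x": 0.04, "y": -0.04, "z": 0.3, "ax": 0, "ay": 0, "az": 0, "gripper": -0.4}, {"x": 0.04, "y": -0.04, "z": 0.42, "ax": 0, "ay": 0, "az": 0, "gripper": -0.4}, {"x": 0.04, "y": -0.04, "z": 0.5, "ax": 0, "ay": 0, "az": 0, "gripper": -0.4}, {"x": 0.04, "y": -0.04, "z": 0.57, "ax": 0, "ay": 0, "az": 0, "gripper": -0.4}, {"x": 0.04, "y": -0.04, "z": 0.57, "ax": 0, "ay": 0, "az": 0, "gripper": -0.4}, {"x": 0.04, "y": -0.04, "z": 0.57, "ax": 0, "ay": 0, "az": 0, "gripper": -0.4}]'

```text
clock: 5.22
position: [0.561, -0.1157, 0.0979]
tcp_rot: [3.142, 0.0, -0.102]
ft_force: [1.2, 0.3, -1.8]
grip_width: 0.0393
finger_force: 40.9
```

Emit:
move_arm --motion '[{"x": 0, "y": 0, "z": 0.08, "ax": 0, "ay": 0, "az": 0, "gripper": -0.4}, {"x": 0, "y": 0, "z": 0.16, "ax": 0, "ay": 0, "az": 0, "gripper": -0.4}, {"x": 0, "y": 0, "z": 0.22, "ax": 0, "ay": 0, "az": 0, "gripper": -0.4}, {"x": 0, "y": 0, "z": 0.25, "ax": 0, "ay": 0, "az": 0, "gripper": -0.4}, {"x": 0, "y": 0, "z": 0.25, "ax": 0, "ay": 0, "az": 0, "gripper": -0.4}, {"x": 0, "y": 0, "z": 0.25, "ax": 0, "ay": 0, "az": 0, "gripper": -0.4}, {"x": 0, "y": 0, "z": 0.25, "ax": 0, "ay": 0, "az": 0, "gripper": -0.4}]'

```text
clock: 5.8
position: [0.5609, -0.1157, 0.0728]
tcp_rot: [3.141, -0.0, -0.102]
ft_force: [0.5, -0.0, -0.3]
grip_width: 0.0397
finger_force: 40.3
```

Emit:
move_arm --motion '[{"x": 0, "y": 0, "z": 0.01, "ax": 0, "ay": 0, "az": 0, "gripper": 0.5}, {"x": 0, "y": 0, "z": 0.01, "ax": 0, "ay": 0, "az": 0, "gripper": 0.5}, {"x": 0, "y": 0, "z": 0.01, "ax": 0, "ay": 0, "az": 0, "gripper": 0.5}, {"x": 0, "y": 0, "z": 0.01, "ax": 0, "ay": 0, "az": 0, "gripper": 0.5}, {"x": 0, "y": 0, "z": -0.15, "ax": 0, "ay": 0, "az": 0, "gripper": 0.5}, {"x": 0, "y": 0, "z": -0.5, "ax": 0, "ay": 0, "az": 0, "gripper": 0.5}, {"x": 0, "y": 0, "z": -1, "ax": 0, "ay": 0, "az": 0, "gripper": 0.5}, {"x": 0, "y": 0, "z": -1, "ax": 0, "ay": 0, "az": 0, "gripper": 0.5}, {"x": 0, "y": 0, "z": -1, "ax": 0, "ay": 0, "az": 0, "gripper": 0.5}]'

```text
clock: 6.55
position: [0.5639, -0.116, 0.1773]
tcp_rot: [3.141, -0.009, -0.102]
ft_force: [0.2, -0.8, 0.2]
grip_width: 0.0642
finger_force: 0.0
```

Emit:
move_arm --motion '[{"x": 0, "y": 0, "z": -0.3, "ax": 0, "ay": 0, "az": 0, "gripper": 0.5}, {"x": -0.14, "y": -0.88, "z": -0.4, "ax": 0, "ay": 0, "az": 0, "gripper": 0.8}, {"x": -0.14, "y": -0.88, "z": -0.4, "ax": 0, "ay": 0, "az": 0, "gripper": 0.8}, {"x": -0.14, "y": -0.88, "z": -0.4, "ax": 0, "ay": 0, "az": 0, "gripper": 0.8}]'

```text
clock: 6.88
position: [0.5556, -0.0176, 0.2132]
tcp_rot: [-3.136, 0.0, -0.092]
ft_force: [0.2, 1.2, -0.1]
grip_width: 0.0766
finger_force: 0.0
```

Emit:
move_arm --motion '[{"x": -0.14, "y": -0.88, "z": 0, "ax": 0, "ay": 0, "az": 0, "gripper": 0.8}, {"x": -0.14, "y": -0.88, "z": 0, "ax": 0, "ay": 0, "az": 0, "gripper": 0.8}, {"x": -0.14, "y": -0.88, "z": 0, "ax": 0, "ay": 0, "az": 0, "gripper": 0.8}]'

```text
clock: 7.13
position: [0.5492, 0.0719, 0.2121]
tcp_rot: [-3.136, 0.002, -0.09]
ft_force: [0.1, 0.7, 0.6]
grip_width: 0.0771
finger_force: 0.0
```

Emit:
move_arm --motion '[{"x": -0.14, "y": -0.88, "z": 0, "ax": 0, "ay": 0, "az": 0, "gripper": 0.8}, {"x": -0.14, "y": -0.88, "z": 0, "ax": 0, "ay": 0, "az": 0, "gripper": 0.8}, {"x": -0.14, "y": -0.88, "z": 0, "ax": 0, "ay": 0, "az": 0, "gripper": 0.8}]'

```text
clock: 7.38
position: [0.5436, 0.1608, 0.2121]
tcp_rot: [-3.136, 0.002, -0.09]
ft_force: [-0.5, 0.6, -0.0]
grip_width: 0.0767
finger_force: 0.0
```

Emit:
move_arm --motion '[{"x": -0.14, "y": -0.88, "z": 0, "ax": 0, "ay": 0, "az": 0, "gripper": 0.8}, {"x": -0.14, "y": -0.88, "z": 0, "ax": 0, "ay": 0, "az": 0, "gripper": 0.8}, {"x": -0.14, "y": -0.88, "z": 0, "ax": 0, "ay": 0, "az": 0, "gripper": 0.8}]'

```text
clock: 7.63
position: [0.5379, 0.2498, 0.2121]
tcp_rot: [-3.135, 0.003, -0.09]
ft_force: [-0.5, 1.4, -0.0]
grip_width: 0.0771
finger_force: 0.0
```

Emit:
move_arm --motion '[{"x": -0.14, "y": -0.87, "z": 0, "ax": 0, "ay": 0, "az": 0, "gripper": 0.8}, {"x": -0.14, "y": -0.87, "z": 0, "ax": 0, "ay": 0, "az": 0, "gripper": 0.8}, {"x": -0.14, "y": -0.87, "z": 0, "ax": 0, "ay": 0, "az": 0, "gripper": 0.8}, {"x": -0.14, "y": -0.87, "z": 0, "ax": 0, "ay": 0, "az": 0, "gripper": 0.8}, {"x": -0.14, "y": -0.87, "z": 0, "ax": 0, "ay": 0, "az": 0, "gripper": 0.8}, {"x": -0.14, "y": -0.87, "z": 0, "ax": 0, "ay": 0, "az": 0, "gripper": 0.8}]'

```text
clock: 8.13
position: [0.5361, 0.3263, 0.212]
tcp_rot: [3.139, 0.001, -0.103]
ft_force: [1.4, -0.8, -0.2]
grip_width: 0.0766
finger_force: 0.0
```

```bash
python3 - <<'E'
from h import *
import cv2
s=observe(); print(s["clock"],s["position"],s["tcp_rot"],s["grip_width"])
im=snapshot("wrist")[:,:,::-1]; t=snapshot("top")[:,:,::-1]; sd=snapshot("side")[:,:,::-1]
o=np.zeros((600,800,3),np.uint8)
o[:400,:640]=im
o[400:]=0
o[400:600,:400]=cv2.resize(t[150:210,270:390],(400,200),interpolation=cv2.INTER_CUBIC)
o[400:600,400:]=cv2.resize(sd[170:245,255:405],(400,200),interpolation=cv2.INTER_CUBIC)
cv2.imwrite("pics/w4.png",o)
E
```

```text
8.1333 [0.53611616 0.32625844 0.21197816] [ 3.13937698e+00  7.99530102e-04 -1.03100561e-01] 0.07656418720550048
```

View pics/w4.png

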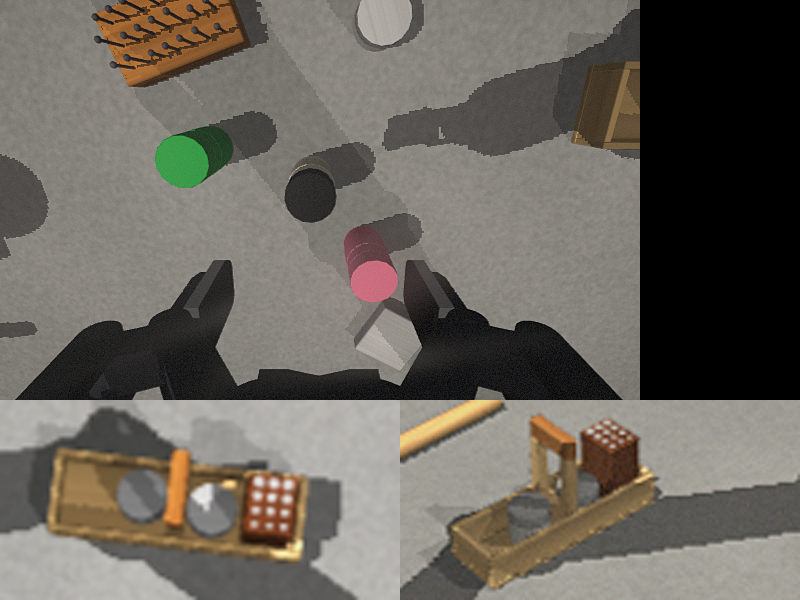

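The block stands in the right bay. The jar lid centre is at (310,195), pink at (374,281) and green at (182,161).

```bash
python3 - <<'E'
from h import *
s=observe(); yaw=s["tcp_rot"][2]
R=np.array([[np.cos(yaw),-np.sin(yaw)],[np.sin(yaw),np.cos(yaw)]])
for n,p in(("jar",(310,195)),("pink",(374,281)),("green",(182,161)),("jarL",(285,195)),("jarR",(336,195))):
    q=ray("wrist",p,.08,s)[:2]; print(n,q.round(4),"tool",(((q-s["position"][:2])@R)*[1,-1]).round(4))
E
```

```text
jar [0.5394 0.3327] tool [ 0.0023 -0.0066]
pink [0.4565 0.2861] tool [-0.0754  0.0483]
green [0.5768 0.4277] tool [ 0.0296 -0.105 ]
jarL [0.5415 0.3524] tool [ 0.0023 -0.0265]
jarR [0.5373 0.3121] tool [0.0023 0.0141]
```

Emit:
move_arm --motion '[{"x": 0.015, "y": -0.045, "z": 0.4, "ax": 0, "ay": 0, "az": 0, "gripper": 0.8}, {"x": 0.015, "y": -0.045, "z": 0.8, "ax": 0, "ay": 0, "az": 0, "gripper": 0.8}, {"x": 0.015, "y": -0.045, "z": 0.8, "ax": 0, "ay": 0, "az": 0, "gripper": 0.8}, {"x": 0.015, "y": -0.045, "z": 0.8, "ax": 0, "ay": 0, "az": 0, "gripper": 0.8}]'

```text
clock: 8.62
position: [0.5368, 0.3305, 0.1312]
tcp_rot: [3.138, 0.004, -0.103]
ft_force: [-0.1, 0.4, -0.0]
grip_width: 0.0768
finger_force: 0.0
```

Emit:
move_arm --motion '[{"x": 0, "y": 0, "z": 0.35, "ax": 0, "ay": 0, "az": 0, "gripper": 0.8}, {"x": 0, "y": 0, "z": 0.66, "ax": 0, "ay": 0, "az": 0, "gripper": 0.8}, {"x": 0, "y": 0, "z": 0.66, "ax": 0, "ay": 0, "az": 0, "gripper": 0.8}, {"x": 0, "y": 0, "z": 0.66, "ax": 0, "ay": 0, "az": 0, "gripper": 0.8}, {"x": 0, "y": 0, "z": 0.66, "ax": 0, "ay": 0, "az": 0, "gripper": -0.4}, {"x": 0, "y": 0, "z": 0.66, "ax": 0, "ay": 0, "az": 0, "gripper": -0.4}, {"x": 0, "y": 0, "z": 0.66, "ax": 0, "ay": 0, "az": 0, "gripper": -0.4}, {"x": 0, "y": 0, "z": 0.66, "ax": 0, "ay": 0, "az": 0, "gripper": -0.4}, {"x": 0, "y": 0, "z": 0.66, "ax": 0, "ay": 0, "az": 0, "gripper": -0.4}, {"x": 0, "y": 0, "z": 0.66, "ax": 0, "ay": 0, "az": 0, "gripper": -0.4}, {"x": 0, "y": 0, "z": 0.66, "ax": 0, "ay": 0, "az": 0, "gripper": -0.4}]'

```text
clock: 9.53
position: [0.5394, 0.3334, 0.0698]
tcp_rot: [-3.139, -0.004, -0.102]
ft_force: [-0.4, -0.9, 6.8]
grip_width: 0.0408
finger_force: 39.8
```

Emit:
move_arm --motion '[{"x": 0, "y": 0, "z": -0.3, "ax": 0, "ay": 0, "az": 0, "gripper": -0.4}, {"x": 0, "y": 0, "z": -0.6, "ax": 0, "ay": 0, "az": 0, "gripper": -0.4}, {"x": 0, "y": 0, "z": -0.9, "ax": 0, "ay": 0, "az": 0, "gripper": -0.4}, {"x": 0, "y": 0, "z": -0.9, "ax": 0, "ay": 0, "az": 0, "gripper": -0.4}, {"x": 0, "y": 0, "z": -0.9, "ax": 0, "ay": 0, "az": 0, "gripper": -0.4}]'

```text
clock: 9.95
position: [0.539, 0.3335, 0.1597]
tcp_rot: [-3.139, -0.004, -0.102]
ft_force: [-0.6, 0.7, -1.9]
grip_width: 0.0413
finger_force: 41.4
```

Emit:
move_arm --motion '[{"x": 0.07, "y": 0.3, "z": 0, "ax": 0, "ay": 0, "az": 0, "gripper": -0.4}, {"x": 0.15, "y": 0.63, "z": 0, "ax": 0, "ay": 0, "az": 0, "gripper": -0.4}, {"x": 0.22, "y": 0.95, "z": 0, "ax": 0, "ay": 0, "az": 0, "gripper": -0.4}]'

```text
clock: 10.2
position: [0.5488, 0.2344, 0.1553]
tcp_rot: [3.14, 0.003, -0.1]
ft_force: [0.4, 0.2, -2.5]
grip_width: 0.0406
finger_force: 41.4
```

Emit:
move_arm --motion '[{"x": 0.07, "y": 0.32, "z": 0, "ax": 0, "ay": 0, "az": 0, "gripper": -0.4}, {"x": 0.15, "y": 0.63, "z": 0, "ax": 0, "ay": 0, "az": 0, "gripper": -0.4}, {"x": 0.22, "y": 0.95, "z": 0, "ax": 0, "ay": 0, "az": 0, "gripper": -0.4}]'

```text
clock: 10.45
position: [0.5611, 0.1371, 0.1553]
tcp_rot: [3.14, 0.003, -0.101]
ft_force: [-0.0, 0.3, -1.4]
grip_width: 0.0408
finger_force: 41.4
```

Emit:
move_arm --motion '[{"x": 0.07, "y": 0.32, "z": 0, "ax": 0, "ay": 0, "az": 0, "gripper": -0.4}, {"x": 0.15, "y": 0.63, "z": 0, "ax": 0, "ay": 0, "az": 0, "gripper": -0.4}, {"x": 0.23, "y": 0.94, "z": 0, "ax": 0, "ay": 0, "az": 0, "gripper": -0.4}, {"x": 0.23, "y": 0.94, "z": 0, "ax": 0, "ay": 0, "az": 0, "gripper": -0.4}, {"x": 0.23, "y": 0.94, "z": 0, "ax": 0, "ay": 0, "az": 0, "gripper": -0.4}, {"x": 0.23, "y": 0.94, "z": 0, "ax": 0, "ay": 0, "az": 0, "gripper": -0.4}, {"x": 0.23, "y": 0.94, "z": 0, "ax": 0, "ay": 0, "az": 0, "gripper": -0.4}]'

```text
clock: 11.03
position: [0.5748, 0.045, 0.1562]
tcp_rot: [-3.141, 0.002, -0.099]
ft_force: [-0.2, -0.5, -2.3]
grip_width: 0.0409
finger_force: 41.4
```

```bash
python3 - <<'E'
from h import *
import cv2
s=observe(); print(s["clock"],s["position"],s["tcp_rot"],s["grip_width"],s["finger_force"])
im=snapshot("wrist")[:,:,::-1]
cv2.imwrite("pics/w5.png",cv2.resize(im[:,100:560],(800,int(400*800/460)))[:600])
E
```

```text
11.0333 [0.57482806 0.04495015 0.15623901] [-3.14097667e+00  1.65372863e-03 -9.92246193e-02] 0.0409245659471995 41.430359557271004
```

View pics/w5.png

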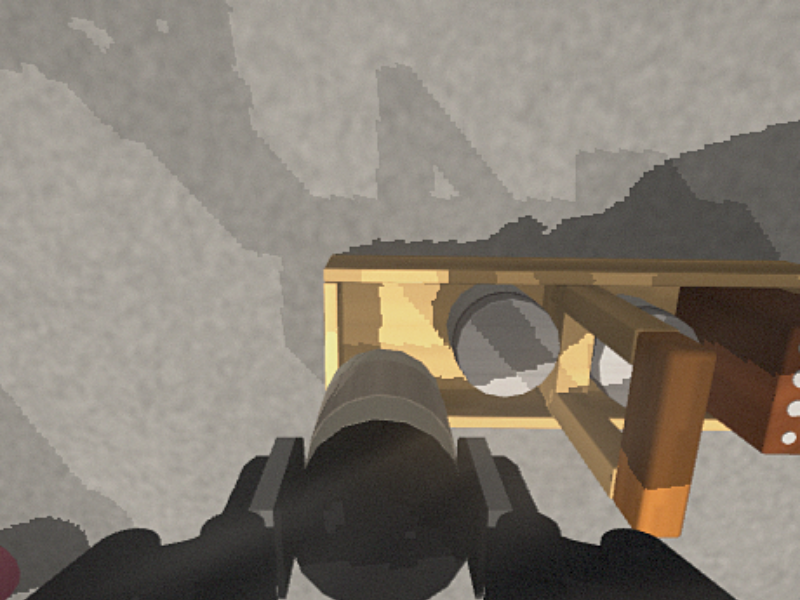

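The jar is held upright. Its bottom far edge is at (382,349), the rim's far-left corner at (326,270), the near rim edge at row 428, and the left tin top spans 455..560 centred on row 345.

```bash
python3 - <<'E'
from h import *
s=observe(); yaw=-.102
R=np.array([[np.cos(yaw),-np.sin(yaw)],[np.sin(yaw),np.cos(yaw)]])
c=np.array([.5668,-.0397])
def Q(u,v,z,f=.575): return ((ray("wrist",(100+u*f,v*f),z,s)[:2]-c)@R).round(4)
zb=s["position"][2]-.068
print("TCP",((s["position"][:2]-c)@R).round(4))
print("jar bottom far",Q(382,349,zb),"lid far",Q(380,420,zb+.08),"lid L/R",Q(295,520,zb+.08),Q(471,520,zb+.08))
print("rim TL",Q(326,270,.04),"near edge",Q(480,428,.04))
print("tin L/R",Q(455,345,.046),Q(560,345,.046))
print("bar far",Q(638,335,.13),Q(714,348,.13),"near",Q(635,535,.13),Q(683,535,.13))
E
```

```text
TCP [-0.0005  0.0852]
jar bottom far [0.0174 0.0846] lid far [0.0272 0.0853] lid L/R [0.0031 0.1039] [0.0033 0.0652]
rim TL [0.0362 0.1077] near edge [-0.035   0.0401]
tin L/R [0.0059 0.0539] [0.006  0.0099]
bar far [0.0347 0.0166] [ 0.0311 -0.0043] near [-0.0275  0.0089] [-0.0275 -0.0055]
```

Emit:
move_arm --motion '[{"x": 0, "y": 0.07, "z": 0, "ax": 0, "ay": 0, "az": 0, "gripper": -0.4}, {"x": 0, "y": 0.07, "z": 0, "ax": 0, "ay": 0, "az": 0, "gripper": -0.4}, {"x": 0, "y": 0.07, "z": 0, "ax": 0, "ay": 0, "az": 0, "gripper": -0.4}, {"x": 0, "y": 0.07, "z": 0, "ax": 0, "ay": 0, "az": 0, "gripper": -0.4}, {"x": 0, "y": 0.07, "z": 0.15, "ax": 0, "ay": 0, "az": 0, "gripper": -0.4}, {"x": 0, "y": 0.07, "z": 0.3, "ax": 0, "ay": 0, "az": 0, "gripper": -0.4}, {"x": 0, "y": 0.07, "z": 0.42, "ax": 0, "ay": 0, "az": 0, "gripper": -0.4}, {"x": 0, "y": 0.07, "z": 0.5, "ax": 0, "ay": 0, "az": 0, "gripper": -0.4}, {"x": 0, "y": 0.07, "z": 0.5, "ax": 0, "ay": 0, "az": 0, "gripper": -0.4}, {"x": 0, "y": 0.07, "z": 0.5, "ax": 0, "ay": 0, "az": 0, "gripper": -0.4}]'

```text
clock: 11.92
position: [0.5748, 0.0363, 0.1067]
tcp_rot: [3.141, 0.001, -0.102]
ft_force: [-0.5, -0.2, -1.5]
grip_width: 0.0413
finger_force: 41.5
```

Emit:
move_arm --motion '[{"x": 0, "y": 0, "z": 0.08, "ax": 0, "ay": 0, "az": 0, "gripper": -0.4}, {"x": 0, "y": 0, "z": 0.16, "ax": 0, "ay": 0, "az": 0, "gripper": -0.4}, {"x": 0, "y": 0, "z": 0.22, "ax": 0, "ay": 0, "az": 0, "gripper": -0.4}, {"x": 0, "y": 0, "z": 0.28, "ax": 0, "ay": 0, "az": 0, "gripper": -0.4}, {"x": 0, "y": 0, "z": 0.3, "ax": 0, "ay": 0, "az": 0, "gripper": -0.4}, {"x": 0, "y": 0, "z": 0.3, "ax": 0, "ay": 0, "az": 0, "gripper": -0.4}, {"x": 0, "y": 0, "z": 0.3, "ax": 0, "ay": 0, "az": 0, "gripper": -0.4}]'

```text
clock: 12.5
position: [0.5751, 0.0362, 0.077]
tcp_rot: [3.142, -0.0, -0.102]
ft_force: [0.1, 0.4, -1.1]
grip_width: 0.0406
finger_force: 41.4
```

Emit:
move_arm --motion '[{"x": 0, "y": 0, "z": 0.01, "ax": 0, "ay": 0, "az": 0, "gripper": -0.4}, {"x": 0, "y": 0, "z": 0.02, "ax": 0, "ay": 0, "az": 0, "gripper": -0.4}, {"x": 0, "y": 0, "z": 0.02, "ax": 0, "ay": 0, "az": 0, "gripper": -0.4}, {"x": 0, "y": 0, "z": 0.02, "ax": 0, "ay": 0, "az": 0, "gripper": -0.4}]'

```text
clock: 12.83
position: [0.5755, 0.0362, 0.0759]
tcp_rot: [3.142, -0.001, -0.102]
ft_force: [-0.7, -1.3, 5.9]
grip_width: 0.041
finger_force: 41.9
```

Emit:
move_arm --motion '[{"x": 0, "y": 0, "z": 0, "ax": 0, "ay": 0, "az": 0, "gripper": 0.4}, {"x": 0, "y": 0, "z": 0, "ax": 0, "ay": 0, "az": 0, "gripper": 0.4}, {"x": 0, "y": 0, "z": 0, "ax": 0, "ay": 0, "az": 0, "gripper": 0.4}, {"x": 0, "y": 0, "z": 0, "ax": 0, "ay": 0, "az": 0, "gripper": 0.4}, {"x": 0, "y": 0, "z": -0.15, "ax": 0, "ay": 0, "az": 0, "gripper": 0.4}, {"x": 0, "y": 0, "z": -0.5, "ax": 0, "ay": 0, "az": 0, "gripper": 0.4}, {"x": 0, "y": 0, "z": -1, "ax": 0, "ay": 0, "az": 0, "gripper": 0.4}, {"x": 0, "y": 0, "z": -1, "ax": 0, "ay": 0, "az": 0, "gripper": 0.4}, {"x": 0, "y": 0, "z": -1, "ax": 0, "ay": 0, "az": 0, "gripper": 0.4}]'

```text
clock: 13.58
position: [0.5777, 0.0367, 0.179]
tcp_rot: [-3.14, -0.008, -0.102]
ft_force: [0.0, 0.4, 0.5]
grip_width: 0.06
finger_force: 0.0
```

Emit:
move_arm --motion '[{"x": 0, "y": 0.2, "z": -0.25, "ax": 0, "ay": 0, "az": 0, "gripper": 0.8}, {"x": 0, "y": 0.5, "z": -0.25, "ax": 0, "ay": 0, "az": 0, "gripper": 0.8}, {"x": 0, "y": 0.77, "z": -0.25, "ax": 0, "ay": 0, "az": 0, "gripper": 0.8}, {"x": 0, "y": 0.77, "z": -0.25, "ax": 0, "ay": 0, "az": 0, "gripper": 0.8}, {"x": 0, "y": 0.77, "z": -0.25, "ax": 0, "ay": 0, "az": 0, "gripper": 0.8}, {"x": 0, "y": 0.77, "z": -0.25, "ax": 0, "ay": 0, "az": 0, "gripper": 0.8}]'

```text
clock: 14.08
position: [0.5665, -0.0398, 0.1988]
tcp_rot: [-3.141, 0.002, -0.102]
ft_force: [0.7, -0.1, 0.3]
grip_width: 0.0767
finger_force: 0.0
```

```bash
python3 - <<'E'
from h import *
import cv2
s=observe(); print(s["clock"],s["position"],s["tcp_rot"],s["grip_width"])
im=snapshot("wrist")[:,:,::-1]; sd=snapshot("side")[:,:,::-1]
o=np.zeros((600,800,3),np.uint8)
o[:400,:640]=im
o[400:600,:400]=cv2.resize(sd[160:245,245:415],(400,200),interpolation=cv2.INTER_CUBIC)
cv2.imwrite("pics/w6.png",o)
E
```

```text
14.0833 [ 0.5664784  -0.03978132  0.19877819] [-3.14103964e+00  1.98616777e-03 -1.01546461e-01] 0.07672685151846831
```

View pics/w6.png

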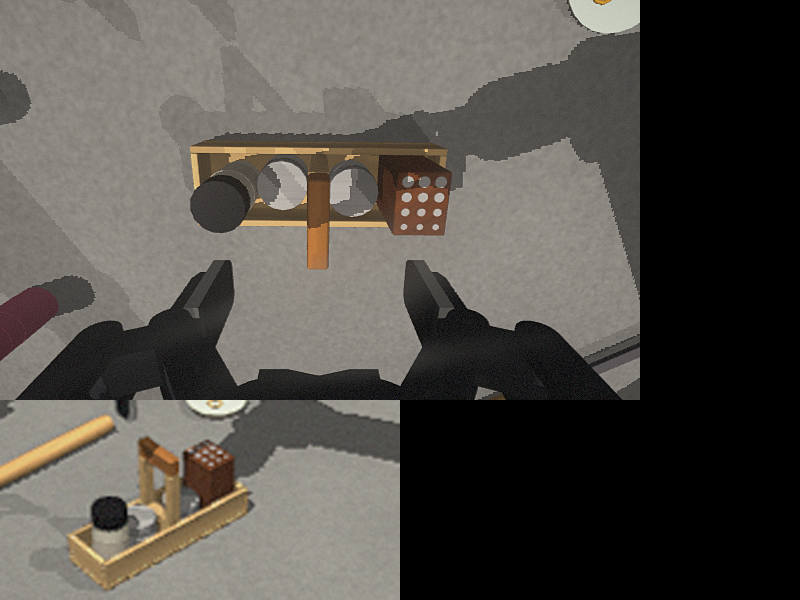

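Block and jar both stand in the end bays, and the bar's top face (307..328, 175..268) is centred between the fingers, so I can grip the handle.

Emit:
move_arm --motion '[{"x": 0.02, "y": 0, "z": 0.25, "ax": 0, "ay": 0, "az": 0, "gripper": 0.8}, {"x": 0.02, "y": 0, "z": 0.5, "ax": 0, "ay": 0, "az": 0, "gripper": 0.8}, {"x": 0.02, "y": 0, "z": 0.7, "ax": 0, "ay": 0, "az": 0, "gripper": 0.8}, {"x": 0.02, "y": 0, "z": 0.78, "ax": 0, "ay": 0, "az": 0, "gripper": 0.8}, {"x": 0.02, "y": 0, "z": 0.78, "ax": 0, "ay": 0, "az": 0, "gripper": 0.8}, {"x": 0.02, "y": 0, "z": 0.78, "ax": 0, "ay": 0, "az": 0, "gripper": 0.8}]'

```text
clock: 14.68
position: [0.5694, -0.0398, 0.1222]
tcp_rot: [-3.141, 0.0, -0.1]
ft_force: [0.8, 0.4, 0.2]
grip_width: 0.0767
finger_force: 0.0
```

Emit:
move_arm --motion '[{"x": 0, "y": 0, "z": 0, "ax": 0, "ay": 0, "az": 0, "gripper": -0.4}, {"x": 0, "y": 0, "z": 0, "ax": 0, "ay": 0, "az": 0, "gripper": -0.4}, {"x": 0, "y": 0, "z": 0, "ax": 0, "ay": 0, "az": 0, "gripper": -0.4}, {"x": 0, "y": 0, "z": 0, "ax": 0, "ay": 0, "az": 0, "gripper": -0.4}, {"x": 0, "y": 0, "z": 0, "ax": 0, "ay": 0, "az": 0, "gripper": -0.8}, {"x": 0, "y": 0, "z": 0, "ax": 0, "ay": 0, "az": 0, "gripper": -0.8}, {"x": 0, "y": 0, "z": 0, "ax": 0, "ay": 0, "az": 0, "gripper": -0.8}, {"x": 0, "y": 0, "z": 0, "ax": 0, "ay": 0, "az": 0, "gripper": -0.8}, {"x": 0, "y": 0, "z": 0, "ax": 0, "ay": 0, "az": 0, "gripper": -0.8}, {"x": 0, "y": 0, "z": 0, "ax": 0, "ay": 0, "az": 0, "gripper": -0.8}, {"x": 0, "y": 0, "z": 0, "ax": 0, "ay": 0, "az": 0, "gripper": -0.8}, {"x": 0, "y": 0, "z": 0, "ax": 0, "ay": 0, "az": 0, "gripper": -0.8}]' --squeeze 90

```text
clock: 15.68
position: [0.5696, -0.0403, 0.1228]
tcp_rot: [-3.141, -0.001, -0.102]
ft_force: [-1.2, 0.8, 5.6]
grip_width: 0.0123
finger_force: 89.4
```

Emit:
move_arm --motion '[{"x": 0, "y": 0, "z": -0.05, "ax": 0, "ay": 0, "az": 0, "gripper": -0.8}, {"x": 0, "y": 0, "z": -0.12, "ax": 0, "ay": 0, "az": 0, "gripper": -0.8}, {"x": 0, "y": 0, "z": -0.2, "ax": 0, "ay": 0, "az": 0, "gripper": -0.8}, {"x": 0, "y": 0, "z": -0.3, "ax": 0, "ay": 0, "az": 0, "gripper": -0.8}, {"x": 0, "y": 0, "z": -0.4, "ax": 0, "ay": 0, "az": 0, "gripper": -0.8}, {"x": 0, "y": 0, "z": -0.5, "ax": 0, "ay": 0, "az": 0, "gripper": -0.8}, {"x": 0, "y": 0, "z": -0.6, "ax": 0, "ay": 0, "az": 0, "gripper": -0.8}, {"x": 0, "y": 0, "z": -0.7, "ax": 0, "ay": 0, "az": 0, "gripper": -0.8}, {"x": 0, "y": 0, "z": -0.78, "ax": 0, "ay": 0, "az": 0, "gripper": -0.8}, {"x": 0, "y": 0, "z": -0.84, "ax": 0, "ay": 0, "az": 0, "gripper": -0.8}, {"x": 0, "y": 0, "z": -0.88, "ax": 0, "ay": 0, "az": 0, "gripper": -0.8}, {"x": 0, "y": 0, "z": -0.9, "ax": 0, "ay": 0, "az": 0, "gripper": -0.8}]'

```text
clock: 16.68
position: [0.5693, -0.0406, 0.2127]
tcp_rot: [3.141, -0.001, -0.102]
ft_force: [-0.3, -0.2, -8.5]
grip_width: 0.0122
finger_force: 87.8
```

Emit:
move_arm --motion '[{"x": 0, "y": 0, "z": -0.05, "ax": 0, "ay": 0, "az": 0, "gripper": -0.8}, {"x": 0, "y": 0, "z": -0.12, "ax": 0, "ay": 0, "az": 0, "gripper": -0.8}, {"x": 0, "y": 0, "z": -0.2, "ax": 0, "ay": 0, "az": 0, "gripper": -0.8}, {"x": 0, "y": 0, "z": -0.27, "ax": 0, "ay": 0, "az": 0, "gripper": -0.8}, {"x": 0, "y": 0, "z": -0.32, "ax": 0, "ay": 0, "az": 0, "gripper": -0.8}, {"x": 0, "y": 0, "z": -0.35, "ax": 0, "ay": 0, "az": 0, "gripper": -0.8}, {"x": 0, "y": 0, "z": -0.35, "ax": 0, "ay": 0, "az": 0, "gripper": -0.8}, {"x": 0, "y": 0, "z": -0.35, "ax": 0, "ay": 0, "az": 0, "gripper": -0.8}, {"x": 0, "y": 0, "z": -0.35, "ax": 0, "ay": 0, "az": 0, "gripper": -0.8}, {"x": 0, "y": 0, "z": -0.35, "ax": 0, "ay": 0, "az": 0, "gripper": -0.8}, {"x": 0, "y": 0, "z": -0.35, "ax": 0, "ay": 0, "az": 0, "gripper": -0.8}, {"x": 0, "y": 0, "z": -0.35, "ax": 0, "ay": 0, "az": 0, "gripper": -0.8}]'

```text
clock: 17.68
position: [0.5689, -0.0406, 0.2467]
tcp_rot: [3.141, 0.001, -0.102]
ft_force: [-0.4, 0.1, -7.8]
grip_width: 0.0124
finger_force: 87.8
```

Emit:
move_arm --motion '[{"x": 0, "y": 0, "z": 0, "ax": 0, "ay": 0, "az": 0, "gripper": -0.8}, {"x": 0, "y": 0, "z": 0, "ax": 0, "ay": 0, "az": 0, "gripper": -0.8}, {"x": 0, "y": 0, "z": 0, "ax": 0, "ay": 0, "az": 0, "gripper": -0.8}, {"x": 0, "y": 0, "z": 0, "ax": 0, "ay": 0, "az": 0, "gripper": -0.8}, {"x": 0, "y": 0, "z": 0, "ax": 0, "ay": 0, "az": 0, "gripper": -0.8}, {"x": 0, "y": 0, "z": 0, "ax": 0, "ay": 0, "az": 0, "gripper": -0.8}, {"x": 0, "y": 0, "z": 0, "ax": 0, "ay": 0, "az": 0, "gripper": -0.8}, {"x": 0, "y": 0, "z": 0, "ax": 0, "ay": 0, "az": 0, "gripper": -0.8}]'

```text
clock: 18.35
position: [0.5691, -0.0406, 0.247]
tcp_rot: [3.141, 0.0, -0.102]
ft_force: [1.2, -0.2, -8.4]
grip_width: 0.0124
finger_force: 87.8
```

```bash
python3 - <<'E'
from h import *
import cv2
s=observe(); print(s["clock"],s["position"],s["tcp_rot"],s["grip_width"],s["finger_force"],s["ft_force"],s["torque"])
o=np.zeros((600,800,3),np.uint8)
im=snapshot("wrist")[:,:,::-1]; sd=snapshot("side")[:,:,::-1]
o[:300,:480]=cv2.resize(im,(480,300)); o[300:,:600]=cv2.resize(sd[80:280,210:610],(600,300))
cv2.imwrite("pics/w7.png",o)
E
```

```text
18.35 [ 0.5690751  -0.04060096  0.24698381] [ 3.14148016e+00  4.79111823e-06 -1.01721560e-01] 0.012370041750311991 87.82422423362732 [ 1.16667999 -0.16427312 -8.40857903] [-0.10031349  0.02346609  0.00817418]
```

View pics/w7.png

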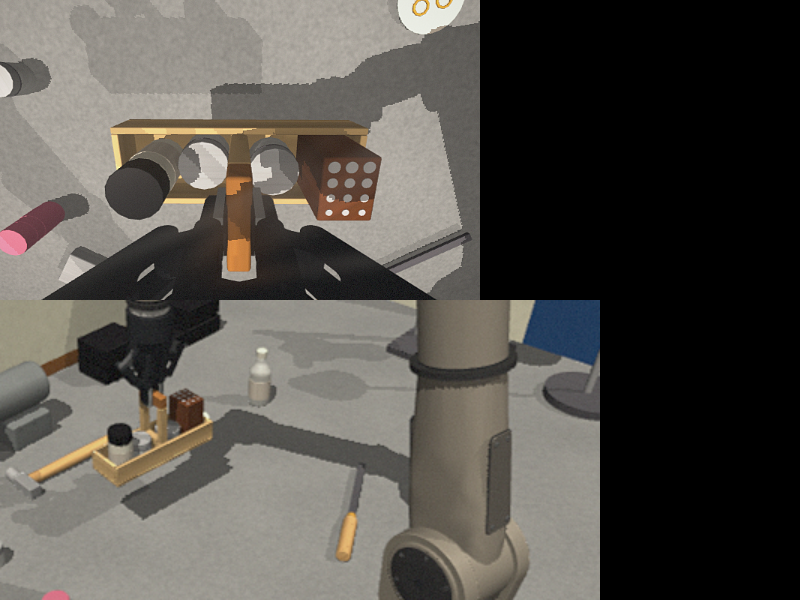

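The loaded caddy hangs level, about 12 cm up, clear of everything, with the jar and block upright in it.

```bash
python3 -c "
from bench import *
print(hand_in())"
```

```text
the job is handed in; nothing more can be done
None
```

I packed the block and jar upright in the caddy's two end spaces and handed the job in at about 18 s, with the caddy held level by its handle about 12 cm up; the judge returned no verdict.

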